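# Hook the shelf bracket into the slotted upright and press it home

### The arm

A 6-joint arm with a two-finger parallel gripper is mounted at the origin on a cart in front of the work surface, level with it; the furniture and walls round the work are solid. World frame = base frame: x ahead of the robot, y to its left, z up, the work surface at z = 0. Lengths are in m, angles in rad, forces in N, time in s.
With the tool pointing down it reaches from about 0.375 to 0.975 m from the base axis. Payload 3.8 kg.
Tool frame: the origin (TCP) lies on the centre line of the jaws, within the pads' length; the fingertips stand 14 mm ahead of it and the grasp point (between the pads) lies 5 mm behind it; z points along the fingers, y is the line along which they close (so a half turn about z gives the same grasp; the last joint's range is limited). The gripper opens to 85 mm and grips with 20 to 120 N. Pads are 22 mm wide; open, the fingers measure 114 mm over their backs; the gripper's body (76 mm by 85 mm) begins 54 mm behind the grasp point. The pads swing forward as they close: fully open they stand 13 mm farther back than shut.
Start: joints at [-1.15, 0.264, 1.604, -0, 1.274, -0.037], TCP at [0.298, -0.605, 0.245] pointing down, gripper open.
Joint ranges: [-2.63, 2.63], [-0.94, 2.18], [0.31, 2.57], [-1.31, 4.45], [0, 2.66], [-2.55, 2.55]. Speed limits (rad/s): [2.57, 2.57, 3.14, 3.14, 3.14, 3.14].

### API

Orientations are given as a rotation vector (axis times angle).
In Python, from workcell import bot, eyes, spot_in gives the robot as it stands.
- The arm moves only by the tool carry_out, never from a script. Its argument "series" is text: rows parted by semicolons, each of 4 numbers parted by spaces: the shift along the world's x, y, z in m, then the turn about the world's z in degrees. In form: tx ty tz roll; .... A call has 1 to 20 rows; each row shifts and turns the commanded pose from where the row before left it; what a row does not reach is not made up. A row lasts 1/8 s, in which the tool goes at most 62.5 mm and 10.7 degrees, less where a joint would pass 70% of its speed; a pose out of reach is approached as far as the arm can. A call is refused whole if a number of a shift passes 0.0625 or a number of a turn 10.7, either way. A call with a gripper value outside its range is refused whole. "jaw" is the gripper command: -1 is shut, 1 is fully open, values between are in proportion, set as the call begins (left out, the last holds). The fingers move at their own pace and stop on an object; "grip_force" is the grip in N (left out, the last holds). Time passes only in rows, so rows that do not move let the fingers close. It gives the time, the measured TCP pose, the force, the opening and the grip force at its end, in the units of the state.
- bot.read_state(): the state, without advancing time (a new reading comes with each control period).
- eyes.read_camera(name): name is "scene" or "top" or "wrist"; returns (picture, depth): 420x560x3 uint8, blue, green, red; 420x560 float32, m along the optical axis (not along the pixel's ray), 0 where there is no reading.
- eyes.get_calibration(name): a dict with "K" (3x3 intrinsics, pixels), "position" and "rotation" of the camera in the world; the wrist camera has in their place "T_tool_cam" (4x4, takes a point from camera to tool coordinates, whose origin is the TCP and whose axes are the flange's). Camera axes: x right, y down, z forward; pixel columns grow to the right and rows downward; lengths in m; the calibration is good to about 2 mm. A picture is of the moment at which its call begins: read the wrist's pose just before it. get_calibration takes no time and is no camera call.
- bot.finish_job(): hands the job in; it is judged then, once.
Trained networks look in the newest picture that a camera, given by its name, has taken for a name from the list of things; names that differ only in an ending like _2 or _b are one class to them, and where a whole thing is asked for, a point or a joint stands for the part that bears it (a point fixed in the world has none). Each returns a list of dicts, best first, with "score" (0 to 1); they miss things now and then, are a little off and sometimes report something else, mostly with a low value. They report only what shows in the picture. A call takes as long as a camera call. They do not tell look-alikes from the thing itself.
- spot_in(camera, target): "rect" ([centre column, centre row, width, height] in pixels, round what is visible of it).
The state is a dict: "time": time; "q": joint angles; "joint_vel": joint speeds; "joint_torque": joint torques, N m; "tool_pos": TCP position; "tcp_rot": TCP orientation; "wrist_force": force on the tool from outside, world axes, zero at the start; "torque": the same for the moment, N m; "width": opening from 0.0 (shut) to 1.0 (fully open); "grip_force": force on a finger pad.
Only numpy, scipy, OpenCV 4.12 (cv2) and the standard library are available. Lean on these libraries where they do the work, as an engineer would, in place of code of your own. Each camera call takes 0.05 s, during which the arm holds its last target. There are 200 camera calls.

### The job

Take the yellow shelf bracket from the bench, put the steel hook on its back through the slot in the blue upright so that its back plate lies against the steel strip, and then press it down until it snaps home over the spring catch behind the strip and stays locked there by itself. The strip is clamped at a height you cannot know beforehand, so feel for the slot and for the stop gently and never force anything. Let go of the bracket and leave the other things on the bench where they are.

Things in the scene. Friction and masses are not known exactly. Their poses are not given: they have to be found in the camera images.
- bracket: Loose yellow L-shaped shelf bracket, 0.30 to 0.46 kg, standing on its ledge. Origin: underside, mid width, in the plane of the back plate's rear face; x points to the hook side, z up. mm: ledge x -90..0, 36 wide, 6 thick, 5 mm lip in front; back plate x -6..0, 36 wide, z 0..66; upright rib x -61..-6, 12 thick in y, z 6..63; a sloping stay from rib to ledge front. Steel hook behind the plate.
- rib_grip (a point): Point on the bracket (x -20, y 0, z 50 mm in its frame) in the upper part of its upright rib, which is 12 mm thick across the bracket's y and 55 mm long along x, its top 13 mm above this point: the place to hold it from above. Hold it firmly, so that it does not turn in the fingers.
- hook_tip (a point): Lowest point of the hook's tongue on the bracket (x 13.5, y 0, z 14 mm). The hook is 16 mm wide in y: neck x 0..9, z 40..46, then a 5 mm thick tongue turned down at x 9..14 from z 46 to this tip. The tip is a wedge-shaped nose (x 9..18 at z 18.5, all flanks at 45 degrees). The whole hook is 32 mm high and stands 18 mm out from the back plate.
- neck (a point): Point on the bracket (x 4, y 0, z 40 mm) in the middle of the underside of the hook's neck; it rests on the slot's lower edge when the bracket is home.
- upright: Fixed stand: grey base plate (x -45..70, 110 wide, 8 thick, bolt heads), two blue posts at |y| 31..43 (x -7..14 with screw heads, z to 130) holding a bright steel strip with one slot. Origin: on the bench, mid width, in the plane of the strip's front face; z up. The bracket goes in along +x, its x and y axes along the upright's. The strip does not give way to a push.
- slot_nominal (a point): Middle of the slot's lower edge at the strip's front face for a strip at nominal height (110 mm up). The real strip, slot and catch together sit up to 15 mm higher or lower, differently each time; this point does not follow. Slot 20 wide, 37 high; strip 60 wide, 5 thick. The hook goes in freely only with its tip 0 to 5 mm above the slot's lower edge.
- strip_top_nominal (a point): Middle of the strip's top edge (x 2.5, z 155 mm in the upright's frame) for a strip at nominal height; the real edge is up to 15 mm higher or lower and is always 45 mm above the slot's lower edge, so touching it gently from above tells the slot's height.
- home_nominal (a point): Where the bracket's origin is when home (back plate at the strip, neck on the slot's lower edge), for a strip at nominal height: 70 mm above the bench; really up to 15 mm higher or lower. The hook enters with the bracket 26 to 31 mm above home. Home, the plate stands 0 to 4 mm off the strip. Keep the plate close to the strip (within 2 mm) while lowering, so that the nose clears the slot's edge.
- catch (a joint): Travel of the spring ball catch behind the strip, 16 mm below the slot's edge: 0 = out, 0.009 = fully back. As the bracket goes down, the hook's nose meets the 16 mm ball about 14 mm above home and pushes it back some 5 mm; this takes 5 to 12 N of push. About 5 mm above home the nose slips past and the ball springs out to about 0.002, holding the bracket down on its hard stop. The weight alone does not do it.
- elbow_fitting: Loose black hydraulic elbow fitting with yellowish nuts, 63 x 82 mm, 44 mm high, bystander; origin at the centre of its underside.
- brass_bush: Loose brass bush lying on its side, 94 mm long, 52 mm across, bystander; origin at the centre of its underside.
- torch: Loose red torch, standing, 72 mm across, 174 mm high, bystander; origin at the centre of its underside.
Things that resemble listed ones, but are neither listed nor needed, are in the scene too. Leave any pink or turquoise look-alike of the bracket alone.

How it is judged:
On the way:
1. the hook is through the slot and the back plate lies within 8 mm of the strip, with the catch not yet pushed back (x of bracket in the frame of upright above -0.008 m and y of bracket in the frame of upright between -0.005 and 0.005 m and z of bracket in the frame of upright between 0.06 and 0.12 m and value of joint catch below 0.0012 m), for 0.05 s.
At the end, for the whole second after the job is handed in: The bracket hangs at rest and upright (within about 8 degrees) in the slot, its back plate within 8 mm of the strip, centred within 8 mm, down on its stop, and the ball catch has sprung out above the nose of the hook (catch between 1.2 and 3.2 mm) (value of joint catch between 0.0012 and 0.0032 m and x of bracket in the frame of upright above -0.008 m and y of bracket in the frame of upright between -0.008 and 0.008 m and z of bracket in the frame of upright between 0.052 and 0.088 m and angle between bracket's own z axis and vertical below 0.14 rad and linear speed of bracket below 0.03 m/s); the robot touches nothing.
It fails at once if the bracket is forced against the upright with more than 45 N (contact force between bracket and upright above 45 N).
It fails at once if the robot bears on the upright with more than 40 N (contact force between any of the fingers, the arm and upright above 40 N).
It fails at once if a bystander is moved by more than 3 cm (distance of any of elbow_fitting, brass_bush, torch from where it was at the start of the episode above 0.03 m).
It also fails if it takes over 59 s, if anything falls off the work surface, if the arm or the gripper's body presses on something with over 40 N, if the wrist force passes 120 N, or if a joint passes its speed limit or range.

## Working session

There is one attempt and no reset: what is moved stays moved. The work goes in short steps, Python scripts to look and compute and a tool call to move; the robot and the scene stay as the last step left them, time stands still between calls to the robot, and variables do not carry over. Pictures are saved under pics/ and viewed, at most 10 in all, crops included, and the job is handed in when it is done.

Besides the shell and the picture viewer there is one more tool, called after "Call:" as name(argument=value, ...) on one line, values as JSON. carry_out: Moves the arm, as the interface text tells. Its arguments: {"type":"object","properties":{"series":{"type":"string"},"jaw":{"type":"number"},"grip_force":{"type":"number"}},"required":["series"]}

```bash
mkdir -p pics; cat > h.py <<'E'
import numpy as np, cv2
from workcell import bot, eyes, spot_in
from scipy.spatial.transform import Rotation as R
def cam(name):
    s=bot.read_state(); p,d=eyes.read_camera(name); c=eyes.get_calibration(name); K=np.array(c["K"])
    if name=="wrist":
        T=np.eye(4);T[:3,:3]=R.from_rotvec(s["tcp_rot"]).as_matrix();T[:3,3]=s["tool_pos"]
        T=T@np.array(c["T_tool_cam"])
    else:
        T=np.eye(4);T[:3,:3]=np.array(c["rotation"]).reshape(3,3);T[:3,3]=c["position"]
    v,u=np.mgrid[:420,:560]
    X=np.stack([(u-K[0,2])/K[0,0]*d,(v-K[1,2])/K[1,1]*d,d],-1)@T[:3,:3].T+T[:3,3]
    X[d==0]=np.nan
    return p,d,X,T,K
E
python3 - <<'E'
from h import *
ims=[]
for n in("scene","top"):
    p,d,X,T,K=cam(n); cv2.imwrite(f"pics/{n}0.png",p); np.savez(f"{n}0.npz",p=p,X=X)
    print(n,T[:3,3].round(3))
    for t in("bracket","upright","elbow_fitting","brass_bush","torch"):
        for r in spot_in(n,t)[:4]:
            u,v=map(int,r["rect"][:2]); u=min(max(u,0),559);v=min(max(v,0),419)
            print(t,round(r["score"],2),np.round(r["rect"]),X[v,u].round(3))
print(bot.read_state())
E
```

```text
Traceback (most recent call last):
  File "h.py", line 10, in cam
    T=np.eye(4);T[:3,:3]=np.array(c["rotation"]).reshape(3,3);T[:3,3]=c["position"]
                         ~~~~~~~~~~~~~~~~~~~~~~~~~~~~~~~^^^^^
ValueError: cannot reshape array of size 3 into shape (3,3)
```

Rotation is a rotation vector.

```bash
sed -i 's/np.array(c\["rotation"\]).reshape(3,3)/R.from_rotvec(c["rotation"]).as_matrix()/' h.py
python3 - <<'E'
from h import *
for n in("scene","top"):
    p,d,X,T,K=cam(n); cv2.imwrite(f"pics/{n}0.png",p); np.savez(f"{n}0.npz",p=p,X=X)
    print(n,T[:3,3].round(3))
    for t in("bracket","upright","elbow_fitting","brass_bush","torch"):
        for r in spot_in(n,t)[:4]:
            u,v=map(int,r["rect"][:2]); u=min(max(u,0),559);v=min(max(v,0),419)
            print(t,round(r["score"],2),np.round(r["rect"]),X[v,u].round(3))
print(bot.read_state())
E
```

```text
scene [-0.269  0.716  0.673]
bracket 0.91 [191. 316.  56.  44.] [0.44  0.317 0.033]
bracket 0.87 [242. 292.  44.  50.] [0.435 0.199 0.036]
bracket 0.73 [294. 262.  36.  31.] [0.449 0.043 0.035]
bracket 0.71 [263. 216.  24.  39.] [ 0.651 -0.033  0.042]
upright 0.59 [210. 230.  69.  73.] [0.646 0.132 0.065]
elbow_fitting 0.65 [294. 263.  38.  31.] [0.446 0.046 0.034]
brass_bush 0.66 [144. 260.  49.  27.] [0.66  0.301 0.042]
torch 0.66 [332. 167.  23.  64.] [ 0.67  -0.302  0.101]
torch 0.45 [243. 292.  42.  51.] [0.435 0.199 0.036]
top [0.425 0.003 1.047]
bracket 0.94 [191. 265.  20.  46.] [0.446 0.19  0.033]
bracket 0.93 [140. 267.  46.  29.] [0.444 0.312 0.03 ]
bracket 0.9 [356. 275.  28.  41.] [ 0.412 -0.203  0.053]
bracket 0.66 [283. 176.  23.  44.] [ 0.653 -0.034  0.061]
upright 0.67 [220. 181.  54.  52.] [0.648 0.117 0.049]
elbow_fitting 0.67 [254. 252.  35.  35.] [0.471 0.04  0.033]
brass_bush 0.79 [149. 171.  39.  41.] [0.676 0.293 0.048]
torch 0.87 [401. 164.  45.  40.] [ 0.664 -0.307  0.122]
{'time': 0.65, 'q': array([-1.14988599e+00,  2.63876149e-01,  1.60397161e+00,  1.18230147e-05,
        1.27371049e+00, -3.69135573e-02]), 'joint_vel': array([ 0.00041264, -0.00124277, -0.0010719 ,  0.0009565 ,  0.00152552,
       -0.000155  ]), 'joint_torque': array([ 2.53404796e-04, -5.14743268e+01, -3.67542350e+01,  1.46692702e-05,
        6.73531977e-04, -3.26006921e-05]), 'tool_pos': array([ 0.29834402, -0.60549471,  0.24531117]), 'tcp_rot': array([3.05961110e+00, 7.12871416e-01, 2.77460645e-05]), 'wrist_force': array([-0.07331688,  0.6321088 ,  0.28589221]), 'torque': array([-0.03826748, -0.01757529, -0.01416985]), 'grip_force': 0.0, 'width': 0.9980394651181667}
```

View pics/scene0.png

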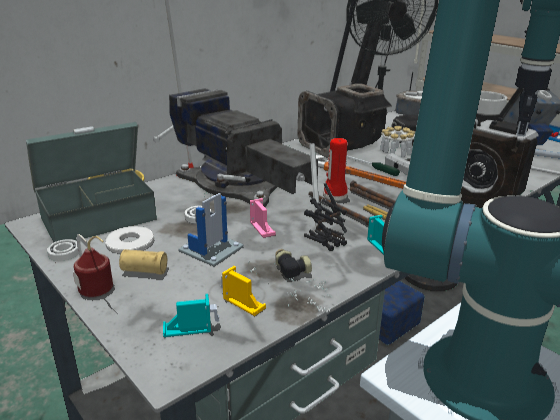

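View pics/top0.png

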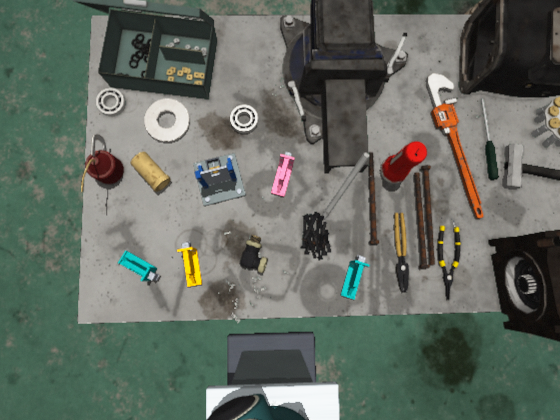

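Candidates in top view: yellow (191,265), turquoise (140,267) and (356,275), pink (283,176). The yellow one at (191,265) is it; in scene view it is at (242,292). Now for the close crop and geometry.

```bash
python3 - <<'E'
from h import *
A=np.load("top0.npz");p,X=A["p"],A["X"]; S=np.load("scene0.npz")
c=np.hstack([cv2.resize(p[235:300,160:225],(400,400)),cv2.resize(p[140:220,180:260],(400,400))]); cv2.imwrite("pics/crop.png",c)
def ymask(p):
    h=cv2.cvtColor(p,cv2.COLOR_BGR2HSV); return (h[...,0]>18)&(h[...,0]<32)&(h[...,1]>170)&(h[...,2]>80)
def bmask(p):
    h=cv2.cvtColor(p,cv2.COLOR_BGR2HSV); return (h[...,0]>100)&(h[...,0]<125)&(h[...,1]>130)&(h[...,2]>40)
P=[];B=[]
for D,r,rb in((A,(235,300,160,225),(140,220,180,260)),(S,(260,330,215,270),(185,275,170,250))):
    for f,r_,L in((ymask,r,P),(bmask,rb,B)):
        m=np.zeros(D["p"].shape[:2],bool);m[r_[0]:r_[1],r_[2]:r_[3]]=1
        q=D["X"][f(D["p"])&m]; q=q[~np.isnan(q).any(1)]; L.append(q); print(len(q),np.percentile(q,[1,50,99],axis=0).round(3).tolist())
for q in P+B:
    hi=q[q[:,2]>.045]; 
    for lo,h in((.0,.02),(.045,.075),(.1,.14)):
        s=q[(q[:,2]>lo)&(q[:,2]<h)]
        if len(s)>8: print(lo,len(s),cv2.minAreaRect(s[:,:2].astype(np.float32)*1000))
E
```

```text
572 [[0.395, 0.172, -0.0], [0.441, 0.19, 0.016], [0.484, 0.212, 0.066]]
186 [[0.635, 0.081, 0.011], [0.653, 0.153, 0.094], [0.701, 0.172, 0.132]]
1103 [[0.392, 0.173, 0.002], [0.442, 0.199, 0.026], [0.481, 0.217, 0.067]]
700 [[0.634, 0.08, 0.011], [0.65, 0.161, 0.057], [0.684, 0.171, 0.131]]
0.0 295 ((437.311767578125, 193.6834259033203), (87.94739532470703, 35.56309509277344), 8.493229866027832)
0.045 193 ((455.31805419921875, 190.65121459960938), (61.861610412597656, 33.222713470458984), 19.57602310180664)
0.0 462 ((437.78656005859375, 195.27330017089844), (92.94054412841797, 36.94186782836914), 12.349509239196777)
0.045 324 ((455.06280517578125, 191.66650390625), (63.69586181640625, 35.49772644042969), 19.992267608642578)
0.045 50 ((669.1751708984375, 126.0760269165039), (52.782833099365234, 81.88627624511719), 14.204243659973145)
0.1 88 ((651.9112548828125, 122.59545135498047), (21.262535095214844, 83.51110076904297), 12.774537086486816)
0.0 77 ((650.2330322265625, 131.48202514648438), (93.60736846923828, 46.467796325683594), 74.60820007324219)
0.045 166 ((648.4381103515625, 131.33656311035156), (95.97105407714844, 47.61388397216797), 73.3982925415039)
0.1 155 ((650.532958984375, 121.2203140258789), (19.74867820739746, 89.3202896118164), 10.094157218933105)
```

View pics/crop.png

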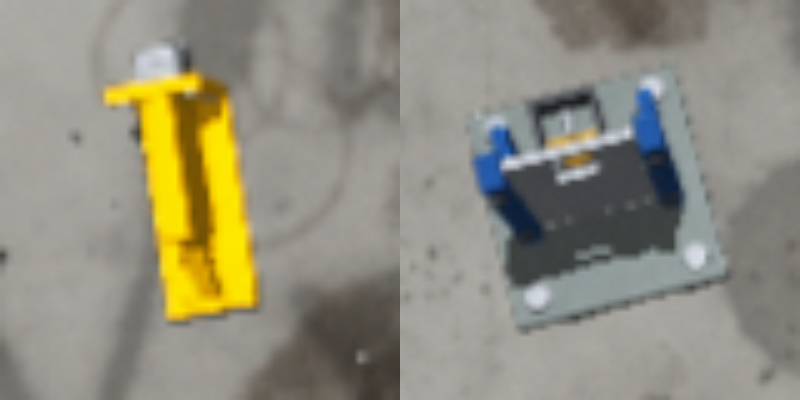

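Crop: yellow bracket, hook pointing up in the picture (+x), yaw about +9°. The upright's slot front faces the robot, yaw about +13°. Moving above the bracket.

Call:
carry_out(series="0.02 0.04 0.01 -2; 0.02 0.06 0.01 -2; 0.02 0.06 0.01 -2; 0.02 0.06 0 -2; 0.02 0.06 0 -2; 0.02 0.06 0 -2; 0.01 0.06 0 -2; 0.01 0.06 0 -2; 0 0.06 0 -1; 0 0.06 0 0; 0 0.06 0 0; 0 0.06 0 0; 0 0.06 0 0; 0 0.035 0 0; 0 0 0 0; 0 0 0 0", jaw=1)

```text
time: 2.65
tool_pos: [0.4366, 0.1842, 0.2748]
tcp_rot: [3.131, 0.254, -0.0]
wrist_force: [0.3, 0.4, 0.2]
width: 0.998
grip_force: 0.0
```

```bash
cat >> h.py <<'E'
def ymask(p):
    h=cv2.cvtColor(p,cv2.COLOR_BGR2HSV); return (h[...,0]>18)&(h[...,0]<32)&(h[...,1]>150)&(h[...,2]>60)
E
python3 - <<'E'
from h import *
p,d,X,T,K=cam("wrist"); cv2.imwrite("pics/w1.png",p); np.savez("w1.npz",p=p,X=X)
s=bot.read_state(); M=R.from_rotvec(s["tcp_rot"]).as_matrix();print(s["time"],s["tool_pos"],M.round(3).tolist(),T[:3,3],s["q"].round(2),s["wrist_force"])
q=X[ymask(p)]; q=q[~np.isnan(q).any(1)]
q=q[np.linalg.norm(q[:,:2]-[.44,.19],axis=1)<.08]
for lo,h in((-.005,.015),(.055,.062),(.0622,.0647),(.0648,.075),(.055,.075)):
    s=q[(q[:,2]>lo)&(q[:,2]<h)]
    if len(s)>8: print(lo,len(s),cv2.minAreaRect(s[:,:2].astype(np.float32)*1000))
E
```

```text
2.7 [0.43664311 0.1837577  0.27480995] [[0.987, 0.16, 0.0], [0.16, -0.987, -0.0], [-0.0, 0.0, -1.0]] [0.50284422 0.19495158 0.40334241] [ 0.35 -0.14  1.98 -0.    1.31  1.76] [-0.06042449 -0.53238667  0.84790869]
-0.005 1400 ((436.9150085449219, 193.2528076171875), (93.89302825927734, 37.974365234375), 11.167119026184082)
0.055 107 ((458.7230224609375, 192.77696228027344), (58.24992370605469, 29.892471313476562), 19.733230590820312)
0.0622 556 ((453.6446228027344, 195.9989013671875), (59.841609954833984, 34.85374069213867), 9.24779224395752)
0.0648 196 ((480.9158020019531, 200.4257354736328), (4.858189105987549, 34.7411003112793), 9.3500337600708)
0.055 894 ((453.7482604980469, 196.38819885253906), (60.208805084228516, 34.871337890625), 8.459444046020508)
```

View pics/w1.png

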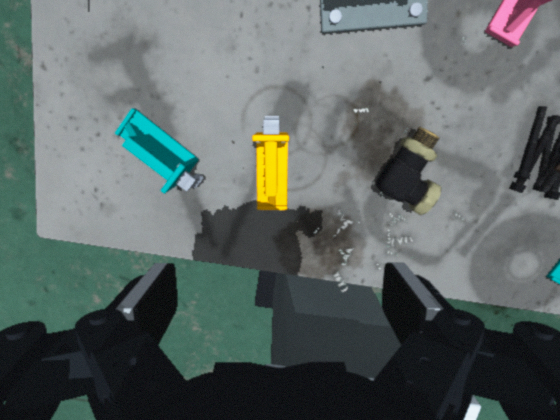

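Wrist picture: the yellow bracket is at (271,170), with its silver hook at (271,124) away from the gripper. Yaw is about 9.3° and the origin is near (0.483, 0.2006). Going to the rib.

Call:
carry_out(series="0.012 0.006 0 0; 0.012 0.007 -0.03 0; 0 0 -0.05 0; 0 0 -0.04 0; 0 0 0 0")

```text
time: 3.32
tool_pos: [0.4585, 0.1958, 0.1512]
tcp_rot: [3.129, 0.25, -0.012]
wrist_force: [-0.7, -0.3, 1.1]
width: 0.998
grip_force: 0.0
```

```bash
python3 - <<'E'
from h import *
p,d,X,T,K=cam("wrist"); np.savez("w2.npz",p=p,X=X)
q=X[ymask(p)]; q=q[~np.isnan(q).any(1)]
q=q[np.linalg.norm(q[:,:2]-[.44,.19],axis=1)<.08]; print(bot.read_state()["tool_pos"])
for lo,h in((-.005,.015),(.0622,.0647),(.0648,.075)):
    s=q[(q[:,2]>lo)&(q[:,2]<h)]
    if len(s)>8: print(lo,len(s),cv2.minAreaRect(s[:,:2].astype(np.float32)*1000))
s=q[(q[:,2]>.058)&(q[:,2]<.07)]
yaw=np.radians(9.3);x=np.array([np.cos(yaw),np.sin(yaw)]);o=[.483,.2006]
l=(s[:,:2]-o)@np.c_[x,[-x[1],x[0]]]
r=l[(l[:,0]<-12)&(l[:,0]>-55)]; print("rib y",np.percentile(r[:,1],[3,50,97]),np.polyfit(r[:,0],r[:,1],1))
print("x rng",np.percentile(l[:,0],[1,99]), "plate",np.percentile(l[l[:,0]>-5,1],[1,99]))
E
```

```text
[0.46032466 0.19659758 0.15377033]
-0.005 2118 ((437.9542236328125, 193.65037536621094), (93.09693145751953, 36.700931549072266), 8.903572082519531)
0.0622 1199 ((453.93951416015625, 195.65084838867188), (60.738426208496094, 35.69610595703125), 9.395513534545898)
0.0648 467 ((479.89544677734375, 200.8922576904297), (26.899188995361328, 30.329837799072266), 52.811988830566406)Traceback (most recent call last):
  File "<stdin>", line 11, in <module>
    return _quantile_unchecked(
        a, q, axis, out, overwrite_input, method, keepdims, weights)
    return _ureduce(a,
                    func=_quantile_ureduce_func,
    ...<5 lines>...
                    overwrite_input=overwrite_input,
                    method=method)
    r = func(a, **kwargs)
    result = _quantile(arr,
                       quantiles=q,
    ...<2 lines>...
                       out=out,
                       weights=wgt)
    slices_having_nans = np.isnan(arr[-1, ...])
                                  ~~~^^^^^^^^^
IndexError: index -1 is out of bounds for axis 0 with size 0
```

Call:
carry_out(series="0 0 -0.04 0; 0 0 -0.04 0; 0 0 -0.028 0; 0 0 0 0; 0 0 0 0")

```text
time: 4.0
tool_pos: [0.4631, 0.1982, 0.0493]
tcp_rot: [-3.13, -0.252, -0.006]
wrist_force: [0.1, -0.1, 0.6]
width: 0.999
grip_force: 0.0
```

Call:
carry_out(series="0 0 0 0; 0 0 0 0; 0 0 0 0; 0 0 0 0; 0 0 0 0; 0 0 0 0; 0 0 0 0", jaw=-1, grip_force=90)

```text
time: 4.88
tool_pos: [0.4608, 0.1975, 0.0471]
tcp_rot: [-3.131, -0.253, -0.0]
wrist_force: [-1.2, -1.1, 4.2]
width: 0.128
grip_force: 88.6
```

Call:
carry_out(series="0 0 0.02 0; 0 0 0.04 0; 0 0 0.05 0; 0 0 0.05 0; 0.03 -0.03 0.05 1; 0.03 -0.03 0 1; 0 -0.01 0 1; 0 0 0 0; 0 0 0 0; 0 0 0 0")

```text
time: 6.12
tool_pos: [0.5184, 0.1296, 0.2538]
tcp_rot: [-3.123, -0.336, 0.002]
wrist_force: [-0.5, 0.3, -3.3]
width: 0.124
grip_force: 88.5
```

```bash
python3 - <<'E'
from h import *
p,d,X,T,K=cam("wrist"); np.savez("w3.npz",p=p,X=X); cv2.imwrite("pics/w3.png",p)
s=bot.read_state(); print(s)
h=cv2.cvtColor(p,cv2.COLOR_BGR2HSV); b=(h[...,0]>100)&(h[...,0]<125)&(h[...,1]>130)&(h[...,2]>40)
near=np.linalg.norm(X[...,:2]-[.65,.122],axis=-1)<.07
q=X[b&near&(X[...,2]>.12)&(X[...,2]<.14)]; print("posts",len(q),np.median(q[:,2]),cv2.minAreaRect(q[:,:2].astype(np.float32)*1000))
q=X[near&(X[...,2]>.132)&(X[...,2]<.18)]
if len(q)>8: print("strip",len(q),np.percentile(q[:,2],[5,50,95]),cv2.minAreaRect(q[:,:2].astype(np.float32)*1000))
q=X[near&(X[...,2]>.004)&(X[...,2]<.012)]
if len(q)>8: print("base",len(q),cv2.minAreaRect(q[:,:2].astype(np.float32)*1000))
q=X[ymask(p)&(np.linalg.norm(X[...,:2]-s["tool_pos"][:2],axis=-1)<.1)&(X[...,2]>.1)]
for z0 in np.arange(.19,.3,.01):
    k=q[(q[:,2]>=z0)&(q[:,2]<z0+.01)]
    if len(k)>30: print(z0.round(3),len(k),cv2.minAreaRect(k[:,:2].astype(np.float32)*1000))
E
```

```text
{'time': 6.175, 'q': array([ 1.98169979e-01, -7.61897893e-03,  1.89209804e+00,  2.28567487e-04,
        1.25781925e+00,  1.55443577e+00]), 'joint_vel': array([-1.98928330e-03, -1.31966286e-03, -8.36575645e-03, -2.97570000e-03,
        5.85073506e-05, -2.57496716e-03]), 'joint_torque': array([-9.83709586e-02, -3.78188181e+01, -3.82460511e+01, -4.07299856e-03,
        3.98548390e-02,  3.50289971e-03]), 'tool_pos': array([0.51863544, 0.12961594, 0.25404475]), 'tcp_rot': array([-3.12339668e+00, -3.36211560e-01,  1.13481874e-03]), 'wrist_force': array([-0.14475264, -0.27784529, -3.0873332 ]), 'torque': array([ 0.01034166, -0.07208379, -0.01792387]), 'grip_force': 88.48389387130737, 'width': 0.1269066556635648}
posts 1060 0.1296703034649993 ((653.4789428710938, 123.14283752441406), (18.396596908569336, 85.28399658203125), 12.766824722290039)
strip 1205 [0.13439763 0.14304921 0.14457239] ((650.6114501953125, 126.841796875), (6.009704113006592, 68.63438415527344), 13.114190101623535)
base 5806 ((651.547607421875, 122.45155334472656), (94.39259338378906, 110.07142639160156), 13.733338356018066)
0.21 358 ((497.2531433105469, 124.72064208984375), (90.2424545288086, 34.874237060546875), 12.358707427978516)
0.22 173 ((541.0484619140625, 134.1883087158203), (0.8964366316795349, 34.96028137207031), 12.028924942016602)
0.23 236 ((541.0277709960938, 134.32859802246094), (1.1609257459640503, 35.13504409790039), 12.418038368225098)
0.24 305 ((533.3923950195312, 132.498046875), (16.781246185302734, 35.972618103027344), 12.14930534362793)
0.25 644 ((533.5155029296875, 132.92098999023438), (16.755598068237305, 35.81827163696289), 11.579649925231934)
0.26 3291 ((516.417724609375, 129.07632446289062), (51.843406677246094, 35.38644027709961), 12.151036262512207)
0.27 2532 ((517.1305541992188, 129.4550323486328), (50.37602996826172, 35.964332580566406), 11.731941223144531)
```

View pics/w3.png

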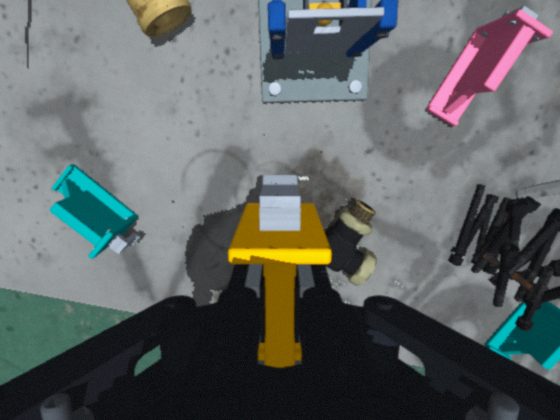

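Wrist picture: the bracket is held square, with its hook at (280,200) toward the upright. The strip's top edge is at (335,12). Strip top is about 0.144, so the slot edge is about 0.099. Moving the hook tip over the strip top to feel for it.

Call:
carry_out(series="0.02 -0.005 0 0.5; 0.03 -0.005 0 0.5; 0.03 -0.005 -0.015 0; 0.018 0 -0.02 0; 0 0 -0.02 0; 0 0 -0.01 0; 0 0 0 0; 0 0 0 0")

```text
time: 7.18
tool_pos: [0.6175, 0.1141, 0.1905]
tcp_rot: [-3.121, -0.362, -0.002]
wrist_force: [0.6, -0.5, -3.3]
width: 0.123
grip_force: 88.6
```

```bash
python3 - <<'E'
from h import *
p,d,X,T,K=cam("wrist"); np.savez("w4.npz",p=p,X=X)
s=bot.read_state(); print(s["tool_pos"],s["tcp_rot"],s["wrist_force"],s["torque"]); t=s["tool_pos"]
a=np.radians(13.1);u=np.array([np.cos(a),np.sin(a)]);B=np.c_[u,[-u[1],u[0]]]
f=lambda q:np.c_[(q[:,:2]-t[:2])@B,q[:,2]]*1000
L=np.full(X.shape,np.nan); L.reshape(-1,3)[:]=f(X.reshape(-1,3))
h=cv2.cvtColor(p,cv2.COLOR_BGR2HSV); b=(h[...,0]>100)&(h[...,0]<125)&(h[...,1]>130)&(h[...,2]>40)
q=L[b&(L[...,2]>120)&(L[...,2]<134)&(L[...,0]<80)]; print("posts",len(q),np.percentile(q,[1,99],axis=0).round(1),cv2.minAreaRect(q[:,:2].astype(np.float32)))
q=L[~b&~ymask(p)&(L[...,2]>134)&(L[...,2]<152)&(L[...,0]>20)&(L[...,0]<60)&(abs(L[...,1])<45)]
print("strip",len(q),np.percentile(q,[1,25,50,75,99],axis=0).round(1),cv2.minAreaRect(q[:,:2].astype(np.float32)))
k=ymask(p)&(L[...,2]>150)&(abs(L[...,1])<30)&(L[...,0]>10)&(L[...,0]<40)
q=L[k]; print("plate",len(q),np.percentile(q,[1,50,99],axis=0).round(1))
q=L[~ymask(p)&(L[...,2]>165)&(L[...,0]>22)&(L[...,0]<45)&(abs(L[...,1])<25)]; print("hook",len(q),np.percentile(q,[2,50,98],axis=0).round(1))
r=np.hstack([cv2.resize(p[0:300,150:450],(600,600))]); cv2.imwrite("pics/w4.png",r)
E
```

```text
[0.61766744 0.11413716 0.19079403] [-3.12057866 -0.36236484 -0.00330847] [-0.16342793  0.58229668 -4.2003011 ] [ 0.06905351 -0.02734382 -0.05204131]
posts 1374 [[ 29.  -41.6 121.2]
 [ 47.   42.6 131.2]] ((37.59450912475586, 0.4170379638671875), (85.07274627685547, 19.64708709716797), 89.55963897705078)
strip 1048 [[ 23.  -28.8 134.4]
 [ 34.4 -18.4 142.2]
 [ 36.2   1.5 143.1]
 [ 37.4  18.8 143.8]
 [ 38.   29.9 145.8]] ((30.464561462402344, 0.4985980987548828), (60.06000900268555, 15.384859085083008), 89.86575317382812)
plate 4636 [[ 1.060e+01 -1.710e+01  1.537e+02]
 [ 2.260e+01  1.000e-01  2.056e+02]
 [ 2.330e+01  1.720e+01  2.104e+02]]
hook 1974 [[ 22.8  -8.1 165.6]
 [ 32.2  -0.2 189.1]
 [ 37.4   7.6 190.5]]
```

View pics/w4.png

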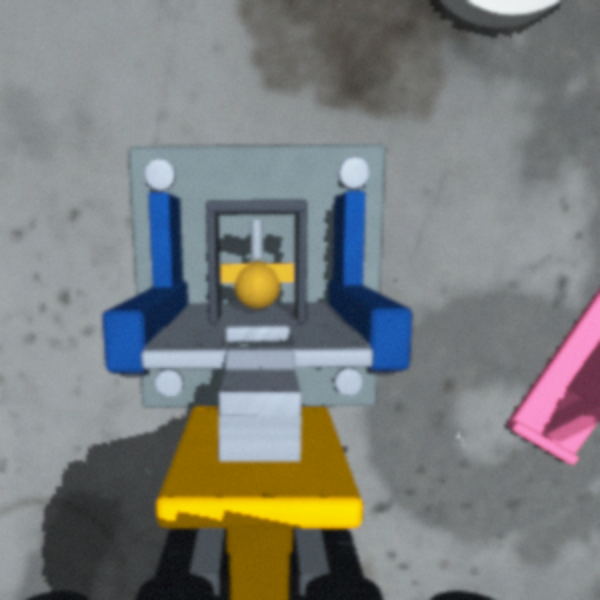

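Hook and slot are aligned within 0.7 mm. Feeling down onto the strip top.

Call:
carry_out(series="0 0 -0.004 0; 0 0.0005 -0.004 0; 0 0 -0.003 0; 0 0 0 0; 0 0 0 0")

```text
time: 7.85
tool_pos: [0.6173, 0.1144, 0.1784]
tcp_rot: [-3.121, -0.362, 0.0]
wrist_force: [0.6, -0.1, -3.5]
width: 0.128
grip_force: 88.6
```

Call:
carry_out(series="0 0 -0.0005 0; 0 0 -0.0005 0; 0 0 -0.0005 0; 0 0 0 0")

```text
time: 8.35
tool_pos: [0.6172, 0.1144, 0.1769]
tcp_rot: [-3.121, -0.362, 0.0]
wrist_force: [-0.4, -0.3, -3.1]
width: 0.122
grip_force: 88.6
```

Call:
carry_out(series="0 0 -0.0005 0; 0 0 -0.0005 0; 0 0 0 0")

```text
time: 8.72
tool_pos: [0.6173, 0.1144, 0.1764]
tcp_rot: [3.121, 0.362, 0.001]
wrist_force: [-1.0, -0.3, -0.6]
width: 0.126
grip_force: 88.8
```

Call:
carry_out(series="0 0 -0.0005 0; 0 0 0 0")

```text
time: 8.98
tool_pos: [0.6174, 0.1144, 0.1762]
tcp_rot: [3.121, 0.362, 0.001]
wrist_force: [-3.4, -1.2, 2.9]
width: 0.12
grip_force: 89.2
```

Contact at TCP z = 0.1764, which agrees with the camera (strip top 0.1433). Next: entry at TCP z ≈ 0.134, home at ≈ 0.1054. Backing off, lowering, then forward.

Call:
carry_out(series="0 0 0.004 0; -0.0095 -0.0022 0 0; -0.01 -0.0023 0 0; 0 0 0 0; 0 0 -0.015 0; 0 0 -0.02 0; 0 0 -0.011 0; 0 0 0 0; 0 0 0 0")

```text
time: 10.1
tool_pos: [0.5981, 0.11, 0.1335]
tcp_rot: [-3.121, -0.362, -0.0]
wrist_force: [0.4, -0.6, -3.0]
width: 0.125
grip_force: 88.7
```

```bash
python3 - <<'E'
from h import *
p,d,X,T,K=cam("wrist")
s=bot.read_state(); print(s["tool_pos"],s["tcp_rot"],s["wrist_force"],s["torque"]); t=s["tool_pos"]
a=np.radians(12.9);u=np.array([np.cos(a),np.sin(a)]);B=np.c_[u,[-u[1],u[0]]]
L=np.full(X.shape,np.nan); Xr=X.reshape(-1,3); L.reshape(-1,3)[:]=np.c_[(Xr[:,:2]-t[:2])@B,Xr[:,2]]*1000
h=cv2.cvtColor(p,cv2.COLOR_BGR2HSV); b=(h[...,0]>100)&(h[...,0]<125)&(h[...,1]>130)&(h[...,2]>40)
m=~b&~ymask(p)&(L[...,2]>139)&(L[...,2]<147)&(L[...,0]>42)&(L[...,0]<75)&(abs(L[...,1])<45)
q=L[m];print("strip",len(q),np.percentile(q,[1,50,99],axis=0).round(1),cv2.minAreaRect(q[:,:2].astype(np.float32)))
q=L[b&(L[...,2]>120)&(L[...,2]<134)&(L[...,0]<90)]; print("posts",cv2.minAreaRect(q[:,:2].astype(np.float32)))
q=L[~ymask(p)&(L[...,2]>125)&(L[...,0]>24)&(L[...,0]<40)&(abs(L[...,1])<13)]; print("hook",len(q),np.percentile(q,[2,50,98],axis=0).round(1))
k=ymask(p)&(L[...,2]>110)&(abs(L[...,1])<30)&(L[...,0]>10)&(L[...,0]<40); q=L[k]; print("plate",len(q),np.percentile(q,[1,50,99],axis=0).round(1))
E
```

```text
[0.59840645 0.11002316 0.13399974] [-3.12063736e+00 -3.61872065e-01 -1.77084423e-03] [ 0.178585    0.56895786 -3.5151477 ] [-0.00554601  0.01545351  0.00030801]
strip 2683 [[ 52.1 -28.7 139.7]
 [ 55.    0.  143.4]
 [ 57.6  29.4 144.9]] ((54.79108428955078, 0.3355255126953125), (5.273818016052246, 60.335906982421875), 0.690865159034729)
posts ((56.742149353027344, 0.35689544677734375), (18.8004207611084, 85.43547058105469), 0.3328825831413269)
hook 1431 [[ 2.430e+01 -7.700e+00  1.261e+02]
 [ 3.140e+01 -1.000e-01  1.323e+02]
 [ 3.690e+01  7.600e+00  1.335e+02]]
plate 4397 [[ 1.040e+01 -1.720e+01  1.121e+02]
 [ 2.250e+01  1.000e-01  1.490e+02]
 [ 2.320e+01  1.720e+01  1.534e+02]]
```

Call:
carry_out(series="0.0038 0.0012 0 0; 0.004 0.0009 0 0; 0.003 0.0007 0 0; 0.002 0.0005 0 0; 0.002 0.0005 0 0; 0 0 0 0")

```text
time: 10.9
tool_pos: [0.6127, 0.1137, 0.1334]
tcp_rot: [3.121, 0.362, -0.0]
wrist_force: [-0.1, -0.2, -3.2]
width: 0.128
grip_force: 88.7
```

Call:
carry_out(series="0.002 0.00045 0 0; 0.002 0.00045 0 0; 0.002 0.00045 0 0; 0.0015 0.00035 0 0; 0 0 0 0")

```text
time: 11.52
tool_pos: [0.6202, 0.1154, 0.1335]
tcp_rot: [-3.121, -0.362, -0.0]
wrist_force: [-0.6, -0.2, -2.9]
width: 0.126
grip_force: 88.7
```

Call:
carry_out(series="0.0015 0.00035 0 0; 0.0015 0.00035 0 0; 0.001 0.0002 0 0; 0.0005 0.0001 0 0; 0 0 0 0")

```text
time: 12.15
tool_pos: [0.6246, 0.1164, 0.1334]
tcp_rot: [3.121, 0.362, -0.0]
wrist_force: [-0.3, -0.2, -2.5]
width: 0.123
grip_force: 88.7
```

Call:
carry_out(series="0.0005 0.0001 0 0; 0.0005 0.0001 0 0; 0 0 0 0")

```text
time: 12.52
tool_pos: [0.6256, 0.1166, 0.1335]
tcp_rot: [-3.121, -0.362, -0.0]
wrist_force: [-0.7, -0.5, -3.6]
width: 0.121
grip_force: 88.7
```

Call:
carry_out(series="0.0005 0.0001 0 0; 0 0 0 0")

```text
time: 12.78
tool_pos: [0.6261, 0.1167, 0.1335]
tcp_rot: [-3.121, -0.362, -0.0]
wrist_force: [0.5, 0.4, -3.4]
width: 0.123
grip_force: 88.7
```

Call:
carry_out(series="0.0005 0.0001 0 0; 0 0 0 0")

```text
time: 13.02
tool_pos: [0.6266, 0.1168, 0.1335]
tcp_rot: [-3.121, -0.362, -0.0]
wrist_force: [0.0, -0.8, -3.8]
width: 0.125
grip_force: 88.7
```

Call:
carry_out(series="0.0005 0.0001 0 0; 0 0 0 0")

```text
time: 13.28
tool_pos: [0.6266, 0.1168, 0.1334]
tcp_rot: [3.121, 0.362, -0.002]
wrist_force: [-1.5, -0.6, -1.9]
width: 0.127
grip_force: 88.8
```

Call:
carry_out(series="0.0003 0.0001 0 0; 0 0 0 0")

```text
time: 13.52
tool_pos: [0.6267, 0.1168, 0.1334]
tcp_rot: [3.12, 0.362, -0.002]
wrist_force: [-4.5, -1.5, -0.1]
width: 0.124
grip_force: 89.0
```

Plate contact at the expected distance, so the hook is through. Easing off 0.7 mm and lowering.

Call:
carry_out(series="-0.0009 -0.0002 0 0; 0 0 -0.003 0; 0 0 -0.003 0; 0 0 -0.003 0; 0 0 -0.003 0; 0 0 0 0")

```text
time: 14.28
tool_pos: [0.6266, 0.1169, 0.1219]
tcp_rot: [-3.121, -0.362, -0.0]
wrist_force: [-3.0, -0.2, 0.7]
width: 0.125
grip_force: 89.2
```

Call:
carry_out(series="0 0 -0.001 0; 0 0 -0.001 0; 0 0 -0.001 0; 0 0 -0.001 0; 0 0 -0.001 0; 0 0 0 0")

```text
time: 15.02
tool_pos: [0.625, 0.1165, 0.1162]
tcp_rot: [3.12, 0.362, -0.005]
wrist_force: [-6.3, -1.9, 1.9]
width: 0.124
grip_force: 89.5
```

Call:
carry_out(series="0.0012 0.0003 0 0; 0 0 -0.001 0; 0 0 0 0")

```text
time: 15.4
tool_pos: [0.6251, 0.1165, 0.1141]
tcp_rot: [3.12, 0.362, -0.009]
wrist_force: [-6.9, -2.2, -0.3]
width: 0.129
grip_force: 89.1
```

Call:
carry_out(series="0 0 -0.001 0; 0 0 -0.001 0; 0 0 0 0")

```text
time: 15.78
tool_pos: [0.6242, 0.1163, 0.1109]
tcp_rot: [3.12, 0.362, -0.013]
wrist_force: [-6.4, -1.9, -3.3]
width: 0.124
grip_force: 88.6
```

Call:
carry_out(series="0.0015 0.0003 0 0; 0.0005 0.0001 -0.001 0; 0 0 -0.001 0; 0 0 0 0")

```text
time: 16.27
tool_pos: [0.6251, 0.1165, 0.1077]
tcp_rot: [3.12, 0.362, -0.017]
wrist_force: [-5.8, -1.9, -6.8]
width: 0.123
grip_force: 88.1
```

Call:
carry_out(series="0 0 -0.001 0; 0 0 -0.001 0; 0 0 0 0")

```text
time: 16.65
tool_pos: [0.6252, 0.1166, 0.1062]
tcp_rot: [3.12, 0.362, -0.016]
wrist_force: [-7.1, -2.5, -5.2]
width: 0.122
grip_force: 88.3
```

Call:
carry_out(series="0 0 -0.001 0; 0 0 0 0")

```text
time: 16.9
tool_pos: [0.6252, 0.1166, 0.1061]
tcp_rot: [3.12, 0.362, -0.016]
wrist_force: [-10.3, -2.6, 0.1]
width: 0.129
grip_force: 89.0
```

Call:
carry_out(series="0 0 -0.001 0; 0 0 0 0")

```text
time: 17.15
tool_pos: [0.6252, 0.1166, 0.106]
tcp_rot: [3.12, 0.362, -0.016]
wrist_force: [-12.2, -2.9, 3.2]
width: 0.123
grip_force: 89.7
```

Call:
carry_out(series="0 0 -0.001 0; 0 0 0 0")

```text
time: 17.4
tool_pos: [0.6253, 0.1166, 0.1059]
tcp_rot: [3.12, 0.362, -0.016]
wrist_force: [-12.8, -4.2, 9.1]
width: 0.125
grip_force: 90.3
```

On the hard stop: z holds at 0.106 and the snap pull was felt. Relieving the load and opening a little.

Call:
carry_out(series="-0.001 -0.0002 0.001 0; -0.0005 -0.0001 0.001 0; 0 0 0 0")

```text
time: 17.77
tool_pos: [0.6249, 0.1165, 0.106]
tcp_rot: [3.12, 0.362, -0.011]
wrist_force: [-6.7, -1.5, -5.2]
width: 0.125
grip_force: 88.5
```

Call:
carry_out(series="0 0 0 0; 0 0 0 0; 0 0 0 0; 0 0 0 0", jaw=-0.4, grip_force=20)

```text
time: 18.27
tool_pos: [0.629, 0.1174, 0.1092]
tcp_rot: [-3.121, -0.362, -0.003]
wrist_force: [0.2, 0.8, 0.0]
width: 0.301
grip_force: 0.0
```

```bash
python3 - <<'E'
from h import *
p,d,X,T,K=cam("wrist"); s=bot.read_state(); print(s["tool_pos"],s["width"],s["wrist_force"])
t=s["tool_pos"]
a=np.radians(13.1);u=np.array([np.cos(a),np.sin(a)]);B=np.c_[u,[-u[1],u[0]]]
L=np.full(X.shape,np.nan); Xr=X.reshape(-1,3); L.reshape(-1,3)[:]=np.c_[(Xr[:,:2]-t[:2])@B,Xr[:,2]]*1000
k=ymask(p)&(L[...,2]>80)&(abs(L[...,1])<30)&(L[...,0]>10)&(L[...,0]<40); q=L[k]; print("plate",len(q),np.percentile(q,[1,50,99],axis=0).round(1))
cv2.imwrite("pics/w5.png",cv2.resize(p[50:350,150:450],(600,600)))
E
```

```text
[0.62876633 0.11734713 0.10898253] 0.3012469472259048 [ 0.25067032  0.1714597  -0.29069162]
plate 1163 [[ 1.010e+01 -1.040e+01  8.560e+01]
 [ 1.870e+01  1.000e-01  1.079e+02]
 [ 3.980e+01  1.020e+01  1.694e+02]]
```

View pics/w5.png

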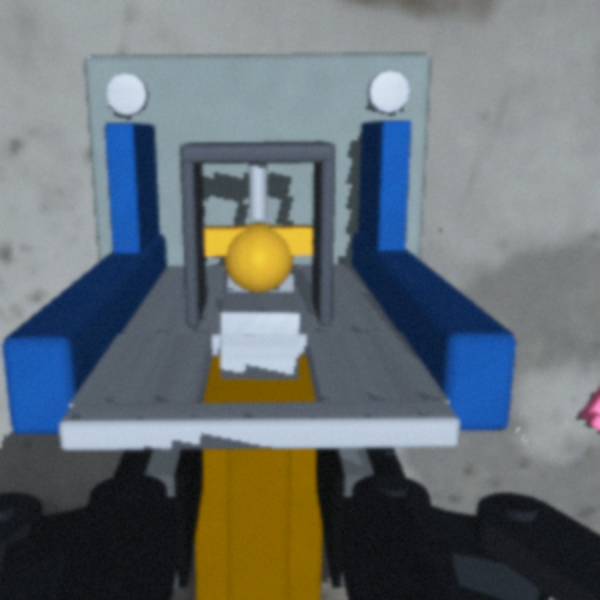

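The picture shows the catch ball at (258,258) sitting above the hook's nose, and the hook through the slot. Withdrawing: back slightly, then up.

Call:
carry_out(series="-0.004 -0.001 0 0; 0 0 0.01 0; 0 0 0.02 0; 0 0 0.03 0; 0 0 0.04 0; -0.02 -0.005 0.04 0; -0.05 0 0 0; -0.05 -0.01 0 0; 0 0 0 0; 0 0 0 0")

```text
time: 19.58
tool_pos: [0.5052, 0.1014, 0.2504]
tcp_rot: [-3.121, -0.362, -0.006]
wrist_force: [0.8, 1.4, 0.3]
width: 0.296
grip_force: 0.0
```

```bash
python3 - <<'E'
from h import *
p,d,X,T,K=cam("wrist"); s=bot.read_state(); print(s["time"],s["tool_pos"],s["wrist_force"],s["grip_force"])
o=np.array([.6501-.001,.1222])
a=np.radians(13.1);u=np.array([np.cos(a),np.sin(a)]);B=np.c_[u,[-u[1],u[0]]]
L=np.full(X.shape,np.nan); Xr=X.reshape(-1,3); L.reshape(-1,3)[:]=np.c_[(Xr[:,:2]-o)@B,Xr[:,2]]*1000
q=L[ymask(p)&(L[...,2]>30)&(L[...,2]<140)&(abs(L[...,1])<30)&(L[...,0]>-100)&(L[...,0]<8)]
for lo,h in((55,75),(118,132)):
    k=q[(q[:,2]>lo)&(q[:,2]<h)]; print(lo,len(k),np.percentile(k,[2,50,98],axis=0).round(1) if len(k) else "")
k=q[(q[:,0]<-12)&(q[:,0]>-58)&(q[:,2]>110)]; print("rib slope",np.polyfit(k[:,0],k[:,2],1))
cv2.imwrite("pics/w6.png",p)
E
```

```text
19.625 [0.50563611 0.10143852 0.25015854] [-0.71607596 -0.41014299 -0.04040808] 0.0
55 2789 [[-92.8 -17.4  64.3]
 [-56.2   6.   67. ]
 [-11.2  17.   74. ]]
118 2012 [[-61.5 -15.  120. ]
 [-25.8  -0.  123.3]
 [ -4.3  14.7 125.7]]
rib slope [-5.14553519e-02  1.21197630e+02]
```

View pics/w6.png

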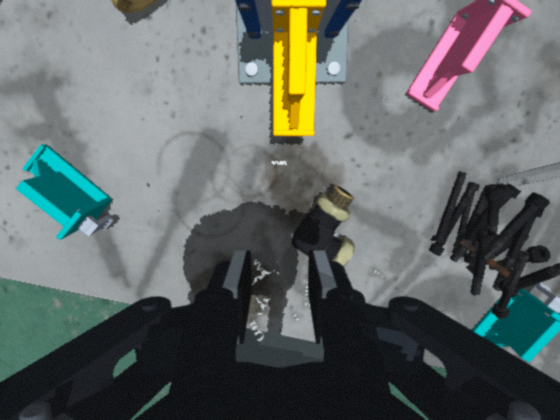

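The bracket hangs free in the slot at z ≈ 0.059, tilted about 3° (limit 8°), and the gripper is clear of it. Handing in.

```bash
python3 -c "
from workcell import bot
print(bot.finish_job())"
```

```text
the job is handed in; nothing more can be done
None
```

The yellow bracket is locked in the upright's slot, with the catch ball seen above the hook's nose and the arm clear; I handed the job in at about 20 s and got no verdict back.

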